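# Set a vacuum pump warming up: intake shut, gas ballast to its second stop, start

### The arm

A 7-joint arm with a two-finger parallel gripper is mounted at the origin on a cart in front of the work surface, level with it; the furniture and walls round the work are solid. World frame = base frame: x ahead of the robot, y to its left, z up, the work surface at z = 0. Lengths are in m, angles in rad, forces in N, time in s.
With the tool pointing down it reaches from about 0.4 to 0.85 m from the base axis. Payload 6.9 kg.
Tool frame: the origin (TCP) lies at the very end of the fingers, on their centre line; the grasp point (between the pads) lies 19 mm behind it; z points along the fingers, y is the direction in which the jaws open and shut (so a half turn about z gives the same grasp; the last joint's range is limited). The gripper opens to 85 mm and grips with 20 to 120 N. Pads are 22 mm wide; open, the fingers measure 114 mm over their backs; the gripper's body (76 mm by 85 mm) begins 54 mm behind the grasp point. The pads swing forward as they close: fully open they stand 13 mm farther back than shut.
Start: joints at [-1.204, 0.507, -0.238, 1.5, 0.126, 1.149, -0.155], TCP at [0.162, 0.604, 0.231] pointing down, gripper open.
Joint ranges: [-3.08, 3.08], [-0.24, 2.05], [-1.43, 1.35], [0, 2.5], [-1.52, 4.66], [0.17, 1.96], [-2.89, 2.89]. Speed limits (rad/s): [2.39, 2.39, 3.14, 3.14, 3.14, 3.14, 3.14].

### API

Orientations are given as a unit quaternion [w, x, y, z].
In Python, from rig import ctrl gives the robot as it stands.
- The arm moves only by the tool send_rows, never from a script. Its argument "targets" is a list of rows, each an object with "gripper": the opening, from 0 (shut) to 1 (fully open); "xyz": the shift along the tool's x, y, z in mm, a list of three; "roll": the turn about the tool's z in units of 8 degrees (1.0 is 8 degrees). In form: [{"gripper": gripper, "xyz": [tx, ty, tz], "roll": roll}, ...]. A call has 1 to 8 rows; each row shifts and turns the commanded pose from where the row before left it, along the tool's axes as they then stand; what a row does not reach is not made up. A row lasts 1/10 s, in which the tool goes at most 50 mm and 8.59 degrees, less where a joint would pass 70% of its speed; a pose out of reach is approached as far as the arm can. A call with a gripper value outside its range is refused whole. The fingers move at their own pace and stop on an object; "newtons" is the grip in N (left out, the last holds). Time passes only in rows, so rows that do not move let the fingers close. It gives the time, the measured TCP pose, the force and the opening at its end, in the units of the state.
- ctrl.read_state(): the state, without advancing time (a new reading comes with each control period).
- ctrl.camera(name): name is "scene" or "side" or "wrist"; returns the picture (400x640x3 uint8, blue, green, red); there is no depth.
- ctrl.camera_model(name): a dict with "mtx" (3x3 intrinsics, pixels), "k1" (the pictures are not rectified: a ray, as slopes to the right and down, at radius r is drawn at 1 + k1 r^2 times it, then the intrinsics apply), "T" (4x4, takes a point from camera to world coordinates). Camera axes: x right, y down, z forward; pixel columns grow to the right and rows downward; lengths in m; the calibration is good to about 2 mm. A picture is of the moment at which its call begins: read the wrist's pose just before it. camera_model takes no time and is no camera call; for the wrist camera it gives the pose at the moment of the call.
- ctrl.finish_job(): hands the job in, once; it reports no verdict.
The state is a dict: "t": time; "joints": joint angles; "joint_vel": joint speeds; "joint_efforts": joint torques, N m; "tool_pos": TCP position; "tool_rot": TCP orientation; "wrist_force": force on the tool from outside, world axes, zero at the start; "ft_torque": the same for the moment, N m; "gripper_width": opening from 0.0 (shut) to 1.0 (fully open).
Only numpy, scipy, OpenCV 4.12 (cv2) and the standard library are available. Lean on these libraries where they do the work, as an engineer would, in place of code of your own. Each camera call takes 0.05 s, during which the arm holds its last target.

### The job

The vacuum pump has to warm up before it draws on the wet samples. Using only pushes of the fingertips (nothing is to be picked up), push the lever of its intake valve fully round until it stands square across the pipe, and push the gas-ballast lever past its first notch all the way to the second stop, these two in either order. Then press the start button fully down and let it come up again, without pressing the stop button beside it or disturbing the small things standing about.

Things in the scene. Friction and masses are not known exactly. Their poses are not given: they have to be found in the camera images.
- pump: Bench vacuum pump, fixed: square oil casing at its left, finned motor at its right. Origin: on the worktop under its middle; x away from its front (the side that faces the robot), y to its left, z up. Casing: x -75..75, y 4..152 mm, flat metal top 165 mm high. Motor: y -192..-23 mm, up to 153 mm. Starter box on the motor: x -56..20, y -172..-36 mm, 187 mm high.
- chamber_lid (a point): Middle of the top of the clear lid (194 mm wide, 148 mm high) of the fixed steel chamber right of the motor, at x 55, y -305 mm in the pump's frame. A steel pipe 28 mm thick (its middle 215 mm up, clamp rings 44 mm) runs along the pump's y at x 55 mm, from y -8 mm to above this point, where it bends down into the lid; gauge on the lid up to 208 mm.
- ballast_pivot (a point): Axis (vertical) of the gas-ballast lever on the casing's metal top; at x 8, y 85 mm in the pump's frame, the point 200 mm above the worktop.
- ballast_grip (a point): Middle of the upright black round grip post at the end of the gas-ballast lever: 16 mm thick, free from 182 to 226 mm above the worktop (point at 205 mm), 55 mm from the axis. The flat arm below it is 175 to 182 mm up; under the arm a 7 mm high notched rail on the casing's top (165 mm). Push it sideways along its arc.
- gas_ballast (a joint): Gas-ballast lever, rad, positive anticlockwise from above, grip going from pump's left to right. Sprung notches: 0 (start; arm 143 deg anticlockwise of pump's x), 0.65 first, 1.30 second = hard stop (217 deg). 5 to 11 N at the grip moves it on; past midway it jumps to the next notch and stays.
- valve_pivot (a point): Axis of the intake valve's lever, above the pipe at x 55, y -78 mm in the pump's frame, the point 262 mm above the worktop; vertical axis.
- valve_grip (a point): Middle of the black grip of the intake valve's lever, 53 mm from its axis and 262 mm above the worktop: a flat bar 16 mm wide and 20 mm high (252 to 272 mm up), from 26 to 70 mm from the axis. Under it the pipe's top is at 229 mm, clamp rings up to 237 mm. Push it sideways, along its arc.
- intake_valve (a joint): Intake valve lever, rad, positive clockwise seen from above: 0 open (lever along the pipe, pointing along the pump's +y), 1.57 shut (lever square across the pipe, pointing away from the robot along the pump's +x), a hard stop. It starts between 0 and 0.4. Stiff: about 3 to 6 N at the grip moves it; it stays where it is left.
- start_button_top (a point): Middle of the top face of the start button on the starter box, 207 mm above the worktop: the flat round cap, 28 mm wide, in a metal ring (44 mm wide, 198 mm high), left of the stop button. Moves with the button.
- start_button (a joint): Start button, m, 0 up, 0.005 fully down (5 N); springs back.
- stop_top (a point): Middle of the top of the stop button: the taller mushroom head, 38 mm wide, 64 mm to the right of the start button (pump's -y), top 215 mm above the worktop. Leave it alone.
- stop_button (a joint): Stop button, m, 0 up, 0.005 down. Must stay up.
- stopper: Black rubber stopper, 24 mm wide, 25 mm high, loose on the rear left of the pump casing's metal top. Origin under its middle.
- jar: Sample jar with white lid, 45 mm wide, 63 mm high, loose on the worktop in front of the motor. Origin under its middle.
- crucible: White porcelain crucible, 44 mm wide, 36 mm high, loose on the worktop left of the pump. Origin under its middle.
- beaker: Small beaker with soil, 46 mm wide, 56 mm high, loose on the worktop left of the pump. Origin under its middle.
- marker: Black marker pen, 14 x 139 x 16 mm, loose on the worktop right of the chamber. Origin under its middle.
- tape: Roll of masking tape, 69 mm wide, 19 mm high, lying at the front left. Origin under its middle.

How it is judged:
By the outcome, as a careful person would: the job done as asked, in the order asked, and still so for the second after the job is handed in, with the robot touching nothing.
It also fails if it takes over 61 s, if anything falls off the work surface, if the arm or the gripper's body presses on something with over 40 N, if the wrist force passes 120 N, or if a joint passes its speed limit or range.

## Working session

There is one attempt and no reset: what is moved stays moved. The work goes in short steps, Python scripts to look and compute and a tool call to move; the robot and the scene stay as the last step left them, time stands still between calls to the robot, and variables do not carry over. Pictures are saved under pics/ and viewed, and the job is handed in when it is done.

Besides the shell and the picture viewer there is one more tool, called after "Emit:" in YAML: its name, and indented under it one key for each argument. send_rows: Moves the arm, as the interface text tells. Its arguments: {"type":"object","properties":{"targets":{"type":"array"},"newtons":{"type":"number"}},"required":["targets"]}

```bash
ls; mkdir -p pics
python3 - <<'E'
from rig import ctrl
import cv2,numpy as np
print(ctrl.read_state())
for n in ("scene","side","wrist"):
    m=ctrl.camera_model(n); print(n,np.round(m["mtx"],1).tolist(),m["k1"],np.round(m["T"],4).tolist())
    cv2.imwrite(f"pics/{n}0.png",ctrl.camera(n))
E
```

```text
pics
{'t': 0.0, 'joints': array([-1.20346065,  0.50835174, -0.23756855,  1.5011233 ,  0.12571682,
        1.14888373, -0.15479561]), 'joint_vel': array([-0.00094459,  0.00081762, -0.0007523 ,  0.00079846,  0.00117763,
        0.00059279, -0.00051183]), 'joint_efforts': array([-9.24661654e-04, -6.20624757e+01, -2.18659088e+00, -2.49634498e+01,
        1.27355964e-02,  1.22604848e-02,  8.27399094e-05]), 'tool_pos': array([0.16171282, 0.60320734, 0.23042584]), 'tool_rot': array([-1.04364825e-04,  1.30511539e-01,  9.91446395e-01, -8.79872823e-04]), 'wrist_force': array([ 0.43594346,  0.33490912, -0.16640792]), 'ft_torque': array([ 0.0205671 ,  0.00262345, -0.01115731]), 'gripper_width': 0.9979725400209177}
scene [[454.3, 0.0, 325.8], [0.0, 454.3, 199.0], [0.0, 0.0, 1.0]] -0.12607079226572546 [[0.736, -0.2791, 0.6168, -0.5408], [-0.6767, -0.3296, 0.6583, -1.1152], [0.0195, -0.9019, -0.4315, 0.9037], [0.0, 0.0, 0.0, 1.0]]
side [[397.3, 0.0, 318.0], [0.0, 397.3, 201.1], [0.0, 0.0, 1.0]] -0.0443214597518294 [[0.9994, -0.0142, 0.0321, 0.4656], [-0.0332, -0.6764, 0.7358, -0.9075], [0.0113, -0.7364, -0.6765, 0.9994], [0.0, 0.0, 0.0, 1.0]]
wrist [[291.2, 0.0, 321.1], [0.0, 291.2, 201.4], [0.0, 0.0, 1.0]] -0.05442151990727262 [[0.2596, 0.9224, 0.2858, 0.0887], [0.9657, -0.2477, -0.0778, 0.6236], [-0.001, 0.2962, -0.9551, 0.3727], [0.0, 0.0, 0.0, 1.0]]
```

View pics/scene0.png

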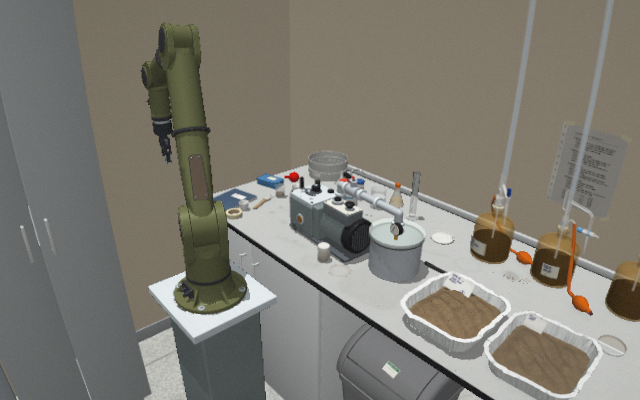

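View pics/side0.png

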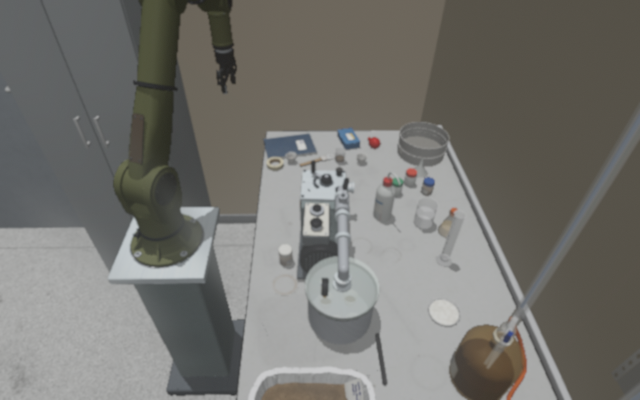

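View pics/wrist0.png

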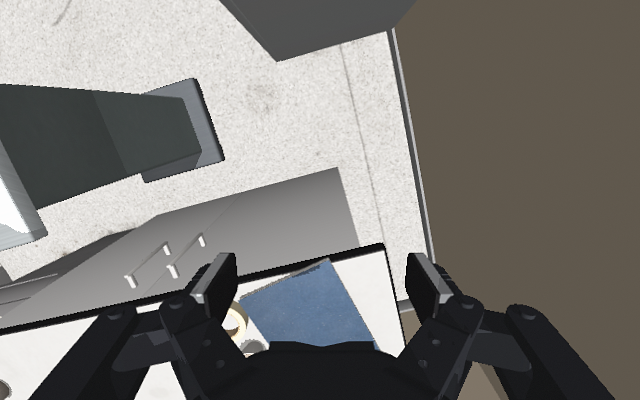

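Run:
```python
import cv2
a=cv2.imread("pics/scene0.png")[165:285,260:440]
cv2.imwrite("pics/sceneZ.png",cv2.resize(a,None,fx=4.4,fy=4.4,interpolation=cv2.INTER_CUBIC))
a=cv2.imread("pics/side0.png")[140:290,260:400]
cv2.imwrite("pics/sideZ.png",cv2.resize(a,None,fx=4,fy=4,interpolation=cv2.INTER_CUBIC))
```

```text
(no output)
```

View pics/sceneZ.png

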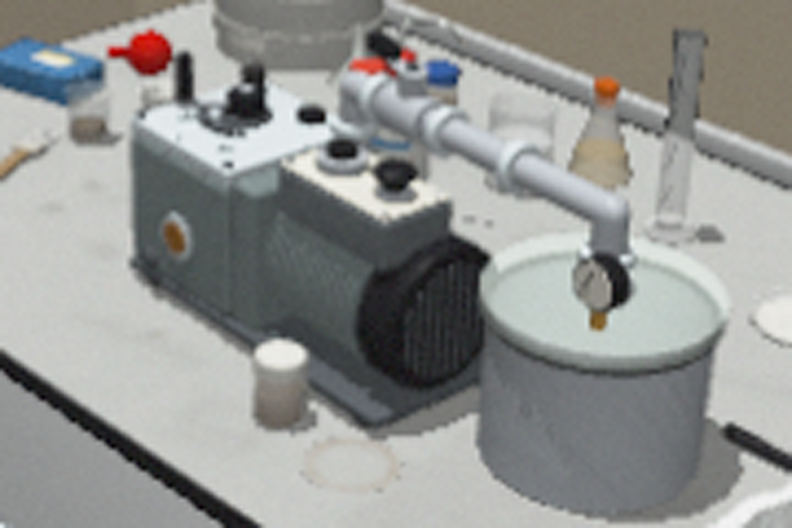

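View pics/sideZ.png

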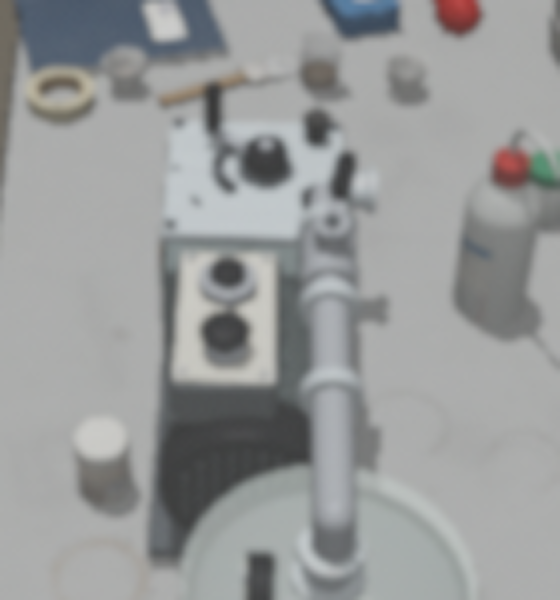

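```bash
cat > h.py <<'E'
from rig import ctrl
import cv2,numpy as np
from scipy.optimize import least_squares
def proj(m,P):
    T=np.array(m["T"]);p=(np.atleast_2d(P)-T[:3,3])@T[:3,:3]
    s=p[:,:2]/p[:,2:];r2=(s**2).sum(1,keepdims=True)
    s=s*(1+m["k1"]*r2);K=np.array(m["mtx"]);return s*[K[0,0],K[1,1]]+K[:2,2]
def ray(m,uv):
    K=np.array(m["mtx"]);d=(np.array(uv)-K[:2,2])/[K[0,0],K[1,1]];s=d.copy()
    for _ in range(20): s=d/(1+m["k1"]*(s@s))
    T=np.array(m["T"]);v=T[:3,:3]@np.array([s[0],s[1],1]);return T[:3,3],v
def atz(m,uv,z):
    o,v=ray(m,uv);return o+v*(z-o[2])/v[2]
def p2w(q,P):
    P=np.atleast_2d(P)/1000.;c,s=np.cos(q[2]),np.sin(q[2])
    return np.c_[q[0]+c*P[:,0]-s*P[:,1],q[1]+s*P[:,0]+c*P[:,1],P[:,2]]
E
cat > fit0.py <<'E'
from h import *
side=[((-56,-36,187),(185,250)),((20,-36,187),(277,252)),((20,-172,187),(278,383)),((-56,-172,187),(173,383)),((-75,152,165),(172,120)),((-75,4,165),(162,238))]
sc=[((-75,152,165),(133,118)),((-75,4,165),(233,178)),((-56,-36,187),(283,163)),((-56,-172,187),(385,222)),((20,-172,187),(450,195))]
S=ctrl.camera_model("side");C=ctrl.camera_model("scene")
def f(q):
    a=proj(S,p2w(q,[x[0] for x in side]))-(np.array([x[1] for x in side])/4+[260,140])
    b=proj(C,p2w(q,[x[0] for x in sc]))-(np.array([x[1] for x in sc])/4.4+[260,165])
    return np.r_[a.ravel(),b.ravel()]
r=least_squares(f,[0.6,0,0],loss="soft_l1");print(r.x,np.round(f(r.x),1))
q=r.x
for n,P in dict(bp=(8,85,200),vp=(55,-78,262)).items(): print(n,p2w(q,P),proj(S,p2w(q,P)))
st=atz(S,np.array((228,268))/4+[260,140],.207);print("start",st)
st=atz(C,np.array((342,146))/4.4+[260,165],.207);print("start",st)
E
python3 fit0.py
```

```text
[ 0.52392611  0.0024922  -0.06995878] [-1.   0.   1.2  0.4  0.3  1.2 -1.   0.2  0.  -0.4 -0.5 -0.7 -0.4 -1.3
 -0.3 -1.5 -0.8 -1.   0.8 -0.4  2.3 -0.2]
bp [[0.53784819 0.08672507 0.2       ]] [[327.37503153 174.64005841]]
vp [[ 0.57333924 -0.0791616   0.262     ]] [[343.64400026 194.36418473]]
start [ 0.49950942 -0.07092174  0.207     ]
start [ 0.49202958 -0.07513563  0.207     ]
```

Emit:
send_rows:
  targets:
    - {"gripper": 0, "xyz": [0, 0, -45], "roll": -0.3}
    - {"gripper": 0, "xyz": [0, 0, -45], "roll": -0.3}
    - {"gripper": 0, "xyz": [0, 0, -45], "roll": -0.3}
    - {"gripper": 0, "xyz": [0, 0, -45], "roll": -0.3}
    - {"gripper": 0, "xyz": [0, 0, -20], "roll": -0.2}
  newtons: 40

```text
t: 0.65
tool_pos: [0.1617, 0.6041, 0.4358]
tool_rot: [0.0, 0.032, 0.999, 0.003]
wrist_force: [0.3, 0.1, -0.9]
gripper_width: 0.142
```

Emit:
send_rows:
  targets:
    - {"gripper": 0, "xyz": [-25, -37, 0], "roll": 0}
    - {"gripper": 0, "xyz": [-25, -37, 0], "roll": 0}
    - {"gripper": 0, "xyz": [-25, -37, 0], "roll": 0}
    - {"gripper": 0, "xyz": [-25, -37, 0], "roll": 0}
    - {"gripper": 0, "xyz": [-25, -37, 0], "roll": 0}
    - {"gripper": 0, "xyz": [-25, -37, 0], "roll": 0}
    - {"gripper": 0, "xyz": [-25, -37, 0], "roll": 0}

```text
t: 1.35
tool_pos: [0.3197, 0.3318, 0.4312]
tool_rot: [-0.0, 0.033, 0.999, -0.0]
wrist_force: [0.8, -0.4, -0.9]
gripper_width: -0.004
```

Emit:
send_rows:
  targets:
    - {"gripper": 0, "xyz": [-25, -37, 0], "roll": 0}
    - {"gripper": 0, "xyz": [-25, -37, 0], "roll": 0}
    - {"gripper": 0, "xyz": [-15, -37, 0], "roll": 0}
    - {"gripper": 0, "xyz": [-10, -37, 0], "roll": 0}
    - {"gripper": 0, "xyz": [0, -37, 0], "roll": 0}
    - {"gripper": 0, "xyz": [0, 0, 0], "roll": 0}

```text
t: 1.95
tool_pos: [0.382, 0.139, 0.4316]
tool_rot: [0.0, 0.037, 0.999, -0.001]
wrist_force: [0.9, 0.8, -0.2]
gripper_width: -0.002
```

Run:
```python
from h import *
import pickle
s=ctrl.read_state();m=ctrl.camera_model("wrist");a=ctrl.camera("wrist")
print(s["tool_pos"],s["tool_rot"],s["joints"],s["t"],np.round(m["T"],3).tolist())
pickle.dump((m,s),open("w1.pkl","wb"));cv2.imwrite("pics/w1.png",a)
```

```text
[0.38195172 0.13902258 0.43161871] [ 3.53308597e-04  3.70558437e-02  9.99312807e-01 -8.08725846e-04] [-4.19213634e-01  4.30032609e-02  8.91294740e-03  1.60781571e+00
  1.38521774e-03  1.49083809e+00  1.08624804e+00] 1.95 [[0.075, 0.952, 0.296, 0.306], [0.997, -0.071, -0.023, 0.145], [-0.001, 0.297, -0.955, 0.574], [0.0, 0.0, 0.0, 1.0]]
```

View pics/w1.png

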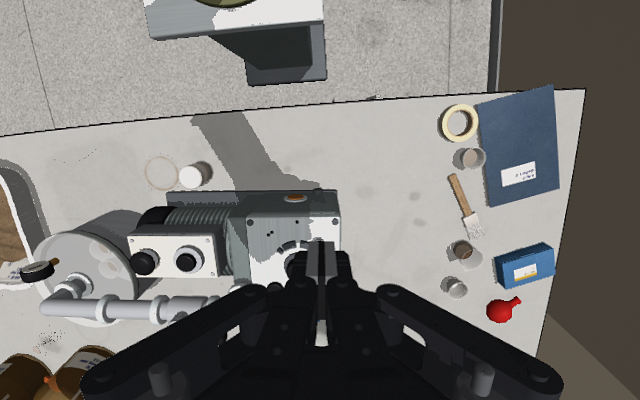

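Emit:
send_rows:
  targets:
    - {"gripper": 0, "xyz": [-25, -40, 0], "roll": 0}
    - {"gripper": 0, "xyz": [-25, -40, 0], "roll": 0}
    - {"gripper": 0, "xyz": [-25, -40, 0], "roll": 0}
    - {"gripper": 0, "xyz": [-25, -40, 0], "roll": 0}
    - {"gripper": 0, "xyz": [-25, -20, 0], "roll": 0}
    - {"gripper": 0, "xyz": [0, 0, 0], "roll": 0}
    - {"gripper": 0, "xyz": [0, 0, 0], "roll": 0}

```text
t: 2.7
tool_pos: [0.4949, -0.0427, 0.4305]
tool_rot: [-0.001, 0.033, 0.999, 0.0]
wrist_force: [-0.3, -0.4, -0.3]
gripper_width: 0.001
```

```bash
cat > look.py <<'E'
from h import *
import pickle,sys
n=sys.argv[1]
s=ctrl.read_state();m=ctrl.camera_model("wrist");a=ctrl.camera("wrist")
print(s["tool_pos"],s["tool_rot"],s["joints"],s["t"],s["wrist_force"])
pickle.dump((m,s),open(n+".pkl","wb"));cv2.imwrite(f"pics/{n}.png",a)
E
python3 look.py w2
```

```text
[ 0.49493275 -0.04265674  0.43048013] [-8.68379362e-04  3.28427080e-02  9.99460117e-01  2.75857753e-04] [-0.12044263  0.20431224  0.20798841  1.42572453 -0.04243145  1.51765318
  1.59076836] 2.7 [-0.28438629 -0.35414744 -0.28813273]
```

View pics/w2.png

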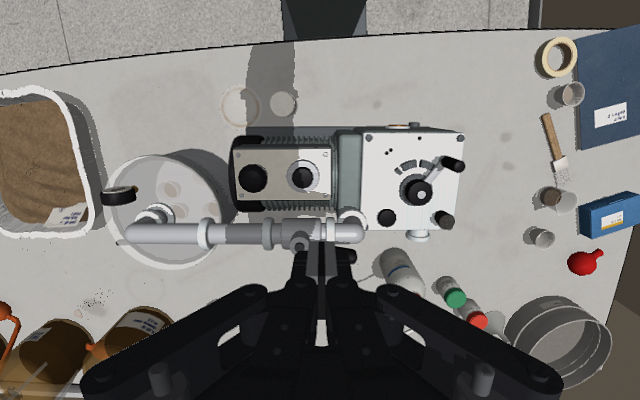

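Run:
```python
import cv2
a=cv2.imread("pics/w2.png")[115:265,220:480]
cv2.imwrite("pics/w2Z.png",cv2.resize(a,None,fx=3,fy=3,interpolation=cv2.INTER_CUBIC))
```

```text
(no output)
```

View pics/w2Z.png

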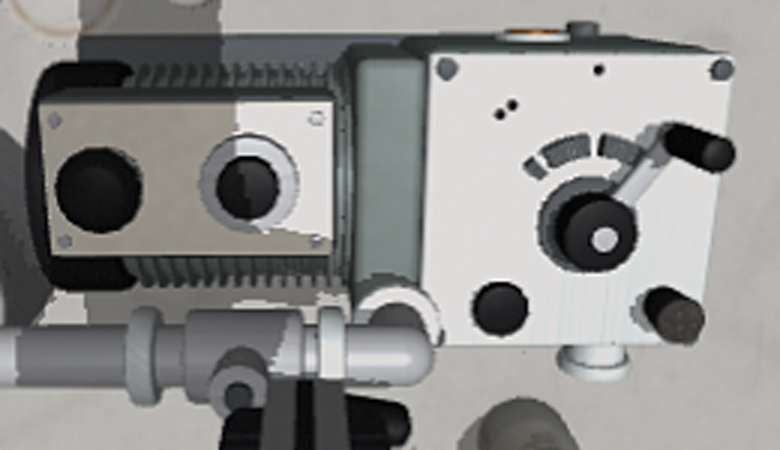

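```bash
cat > fit1.py <<'E'
from h import *
import pickle
W,_=pickle.load(open("w2.pkl","rb"))
L=[((-75,4,165),(430,53)),((-75,152,165),(735,53)),((75,152,165),(705,342)),((-56,-36,187),(333,100)),((20,-36,187),(331,256)),((-56,-172,187),(38,104)),((20,-172,187),(52,256)),((-35.9,118,226),(718,152))]
O=np.array([220,115])
def f(q):
    return (proj(W,p2w(q,[x[0] for x in L]))-(np.array([x[1] for x in L])/3+O)).ravel()
r=least_squares(f,[0.52,0,-.07],loss="soft_l1");q=r.x
np.save("q.npy",q)
print(q,np.round(f(q).reshape(-1,2),1).tolist())
for n,P in dict(bp=(8,85,200),bg=(-35.9,118.1,226),vp=(55,-78,262)).items(): print(n,p2w(q,P),(proj(W,p2w(q,P))-O)*3)
s=atz(W,np.array((248,188))/3+O,.207);print("start",s)
s=atz(W,np.array((405,427))/3+O,.272);print("levertip",s)
for g in(0,.2,.4):
  print(g,(proj(W,p2w(q,(55+70*np.sin(g),-78+70*np.cos(g),262)))-O)*3)
E
python3 fit1.py
```

```text
[ 0.52296623  0.0079609  -0.05136557] [[-2.5, -1.5], [2.1, -2.2], [-0.4, 1.7], [1.3, -0.9], [2.2, 2.3], [-3.3, -0.4], [-2.2, 3.7], [0.5, 0.8]]
bp [[0.53531983 0.09243805 0.2       ]] [[609.08924596 241.80004012]]
bg [[0.49317718 0.12774835 0.226     ]] [[719.82563355 154.39516483]]
vp [[ 0.57388893 -0.07276009  0.262     ]] [[238.43458539 406.14139872]]
start [ 0.49878327 -0.06582838  0.207     ]
levertip [ 0.58208092 -0.00858463  0.272     ]
0 [[416.37235246 403.52901435]]
0.2 [[411.98950804 435.14287236]]
0.4 [[400.95403387 464.85175509]]
```

```bash
cat >> fit1.py <<'E'
def g(p):
    P=p2w(p[:3],[x[0] for x in L]); P=P+[0,0,p[3]]
    return (proj(W,P)-(np.array([x[1] for x in L])/3+O)).ravel()
r=least_squares(g,[0.52,0,-.07,0],loss="soft_l1");print(r.x,np.round(g(r.x).reshape(-1,2),1).tolist())
print(p2w(r.x,[(-35.9,118.1,226),(55,-78,262),(8,85,200)]))
for s in ((248,188),):print(atz(W,np.array(s)/3+O,.207+r.x[3]))
E
python3 fit1.py|tail -5
```

```text
[ 0.52410973  0.00945728 -0.05414133 -0.00778595] [[-2.0, -1.1], [0.6, -1.5], [-1.8, 0.6], [2.4, -0.9], [3.1, 1.3], [-0.2, -0.7], [0.4, 2.4], [-1.1, 0.8]]
[[ 0.49465331  0.12932696  0.226     ]
 [ 0.57480818 -0.07140475  0.262     ]
 [ 0.53669778  0.09389981  0.2       ]]
[ 0.50046737 -0.06643797  0.19921405]
```

Emit:
send_rows:
  targets:
    - {"gripper": 0, "xyz": [3, 41, 0], "roll": 0}
    - {"gripper": 0, "xyz": [3, 41, 0], "roll": 0}
    - {"gripper": 0, "xyz": [3, 41, 0], "roll": 0}
    - {"gripper": 0, "xyz": [3, 41, 0], "roll": 0}
    - {"gripper": 0, "xyz": [4, 42, 0], "roll": 0}
    - {"gripper": 0, "xyz": [0, 0, 40], "roll": 0}
    - {"gripper": 0, "xyz": [0, 0, 40], "roll": 0}
    - {"gripper": 0, "xyz": [0, 0, 0], "roll": 0}

```text
t: 3.55
tool_pos: [0.4883, 0.164, 0.347]
tool_rot: [-0.004, 0.031, 1.0, -0.002]
wrist_force: [0.4, -0.4, 0.3]
gripper_width: -0.002
```

```bash
cat > pf.py <<'E'
from h import *
q=np.array([.5235,.0087,-.0527])
s=ctrl.read_state();d=s["tool_pos"]-[q[0],q[1],0];c,n=np.cos(q[2]),np.sin(q[2])
w=s["tool_rot"];
from scipy.spatial.transform import Rotation as R
M=R.from_quat([w[1],w[2],w[3],w[0]]).as_matrix()
print("pump frame mm",np.round([1e3*(c*d[0]+n*d[1]),1e3*(-n*d[0]+c*d[1]),1e3*d[2]],1),"toolx yaw rel pump",round(np.degrees(np.arctan2(M[1,0],M[0,0])-q[2]),2),"F",np.round(s["wrist_force"],1),"t",s["t"],"tilt",np.round(M[:,2],3))
E
python3 pf.py; python3 look.py w3
```

```text
pump frame mm [-43.3 153.2 347. ] toolx yaw rel pump 179.44 F [ 0.4 -0.4  0.3] t 3.55 tilt [-0.009 -0.003 -1.   ]
[0.48832777 0.16397613 0.34699992] [-0.0044582   0.03123623  0.99950092 -0.00152782] [-0.42960156  0.26025131  0.07956934  1.56706658 -0.02161286  1.32453081
  1.16107663] 3.55 [ 0.42657154 -0.40722455  0.26676253]
```

View pics/w3.png

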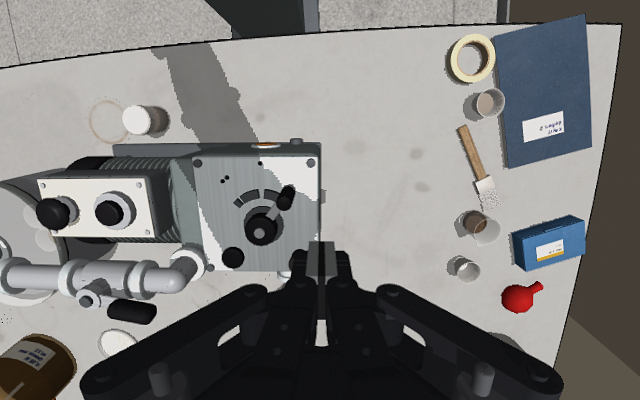

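Run:
```python
import cv2
a=cv2.imread("pics/w3.png")[130:350,20:340]
cv2.imwrite("pics/w3Z.png",cv2.resize(a,None,fx=2.5,fy=2.5,interpolation=cv2.INTER_CUBIC))
from h import *
import pickle
W,_=pickle.load(open("w3.pkl","rb"))
q=np.array([.5235,.0087,-.0527])
P=[(-35.9,118.1,226),(-35.9,118.1,182),(55,-78,262),(-75,152,165),(-75,4,165)]+[(55+70*np.sin(g),-78+70*np.cos(g),272) for g in (0,.2,.4)]
print(np.round((proj(W,p2w(q,P))-[20,130])*2.5))
```

```text
[[660. 186.]
 [673. 156.]
 [159. 441.]
 [749.  61.]
 [421.  65.]
 [315. 463.]
 [320. 494.]
 [316. 522.]]
```

View pics/w3Z.png

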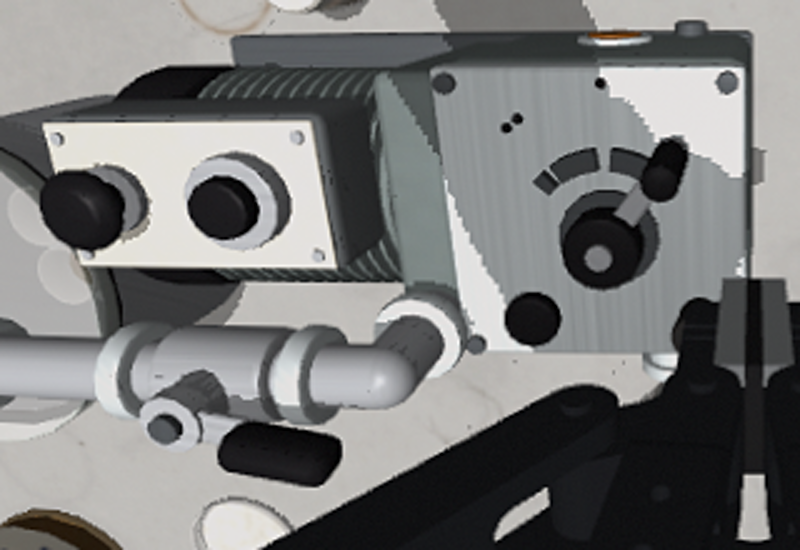

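Emit:
send_rows:
  targets:
    - {"gripper": 0, "xyz": [0, 0, 38], "roll": 0}
    - {"gripper": 0, "xyz": [0, 0, 38], "roll": 0}
    - {"gripper": 0, "xyz": [0, 0, 38], "roll": 0}
    - {"gripper": 0, "xyz": [0, 0, 38], "roll": 0}
    - {"gripper": 0, "xyz": [0, 0, 0], "roll": 0}
    - {"gripper": 0, "xyz": [0, 0, 0], "roll": 0}

```text
t: 4.2
tool_pos: [0.4935, 0.1636, 0.2017]
tool_rot: [0.001, 0.033, 0.999, 0.001]
wrist_force: [-0.6, 0.6, 0.5]
gripper_width: 0.003
```

```bash
python3 pf.py; python3 look.py w4
```

```text
pump frame mm [-38.1 153.1 201.7] toolx yaw rel pump 179.24 F [-0.6  0.6  0.5] t 4.2 tilt [ 0.002  0.001 -1.   ]
[0.49354979 0.16358921 0.20167009] [1.06310554e-03 3.30150043e-02 9.99454150e-01 5.30404593e-04] [-0.41878891  0.36917561  0.07269866  1.82463581 -0.03253802  0.94655197
  1.17274155] 4.2 [-0.55913866  0.58529897  0.53609919]
```

View pics/w4.png

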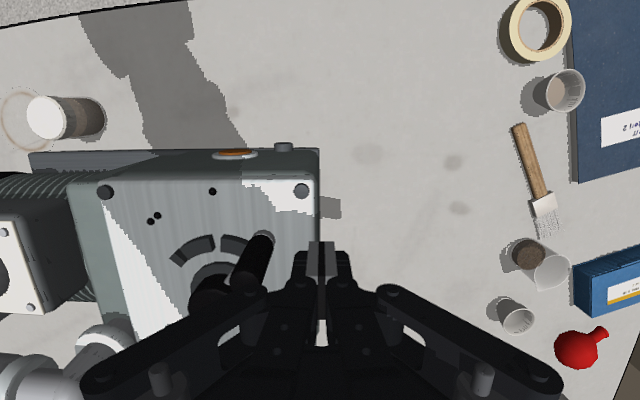

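Emit:
send_rows:
  targets:
    - {"gripper": 0, "xyz": [4, -2, 7], "roll": 0}
    - {"gripper": 0, "xyz": [0, -8, 0], "roll": 0}
    - {"gripper": 0, "xyz": [0, -8, 0], "roll": 0}
    - {"gripper": 0, "xyz": [0, -8, 0], "roll": 0}
    - {"gripper": 0, "xyz": [0, -8, 0], "roll": 0}
    - {"gripper": 0, "xyz": [0, -8, 0], "roll": 0}
    - {"gripper": 0, "xyz": [0, 0, 0], "roll": 0}

```text
t: 4.95
tool_pos: [0.4854, 0.1199, 0.193]
tool_rot: [0.0, 0.034, 0.999, -0.0]
wrist_force: [0.4, -0.2, -0.5]
gripper_width: -0.002
```

```bash
python3 pf.py; python3 look.py w5
```

```text
pump frame mm [-43.9 109.1 193. ] toolx yaw rel pump 179.17 F [ 0.4 -0.2 -0.5] t 4.95 tilt [ 0.001 -0.    -1.   ]
[0.48538431 0.11992971 0.19303091] [ 4.04285253e-04  3.35842128e-02  9.99435798e-01 -1.52301123e-04] [-0.35110555  0.35069143  0.08188969  1.88402208 -0.03498932  0.90757925
  1.25096342] 4.95 [ 0.36657612 -0.21237439 -0.4571375 ]
```

View pics/w5.png

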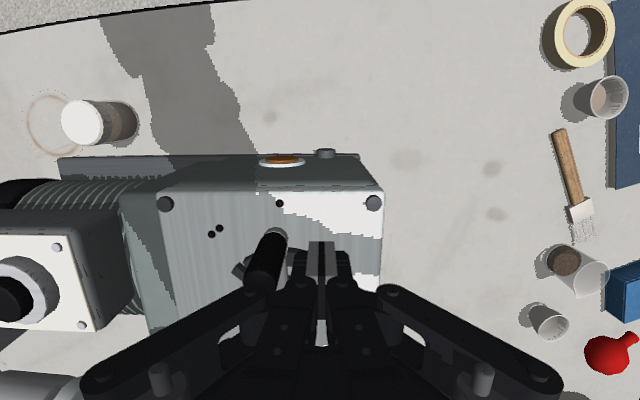

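Emit:
send_rows:
  targets:
    - {"gripper": 0, "xyz": [0, -8, 0], "roll": 0}
    - {"gripper": 0, "xyz": [-1, -8, 0], "roll": 0}
    - {"gripper": 0, "xyz": [-1, -8, 0], "roll": 0}
    - {"gripper": 0, "xyz": [-1, -8, 0], "roll": 0}
    - {"gripper": 0, "xyz": [0, 0, 0], "roll": 0}

```text
t: 5.5
tool_pos: [0.4867, 0.0867, 0.1923]
tool_rot: [0.0, 0.035, 0.999, -0.001]
wrist_force: [0.1, -0.5, -0.4]
gripper_width: -0.0
```

```bash
python3 pf.py
```

```text
pump frame mm [-40.8  76.  192.3] toolx yaw rel pump 179.06 F [ 0.1 -0.5 -0.4] t 5.5 tilt [ 0.    -0.001 -1.   ]
```

Emit:
send_rows:
  targets:
    - {"gripper": 0, "xyz": [0, -3, 0], "roll": 0}
    - {"gripper": 0, "xyz": [0, -3, 0], "roll": 0}
    - {"gripper": 0, "xyz": [0, 0, 0], "roll": 0}

```text
t: 5.8
tool_pos: [0.4861, 0.0831, 0.1923]
tool_rot: [0.0, 0.033, 0.999, 0.0]
wrist_force: [0.2, 0.4, 0.6]
gripper_width: -0.001
```

```bash
python3 pf.py; python3 look.py w6
```

```text
pump frame mm [-41.2  72.3 192.3] toolx yaw rel pump 179.21 F [0.2 0.4 0.6] t 5.8 tilt [ 0.  0. -1.]
[0.48611724 0.08306326 0.19229638] [1.14495460e-04 3.31956181e-02 9.99448857e-01 1.38287505e-04] [-0.28507733  0.34216054  0.09059287  1.90098366 -0.03904181  0.89982967
  1.32895601] 5.8 [0.24371709 0.41801422 0.5998854 ]
```

View pics/w6.png

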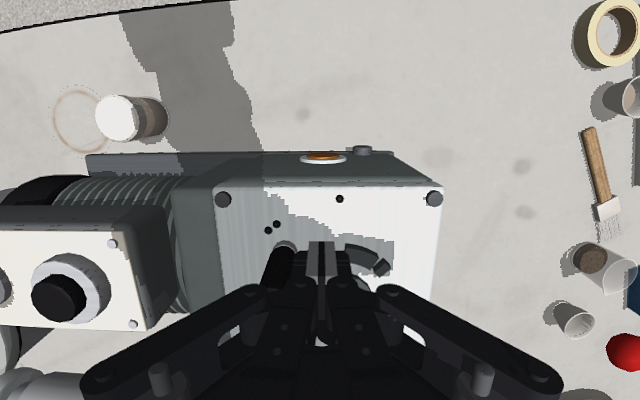

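Emit:
send_rows:
  targets:
    - {"gripper": 0, "xyz": [0, -3, 0], "roll": 0}
    - {"gripper": 0, "xyz": [0, -3, 0], "roll": 0}
    - {"gripper": 0, "xyz": [0, 0, 0], "roll": 0}

```text
t: 6.15
tool_pos: [0.486, 0.0823, 0.1923]
tool_rot: [0.001, 0.031, 1.0, 0.003]
wrist_force: [1.7, 14.3, -4.4]
gripper_width: -0.003
```

```bash
python3 pf.py
```

```text
pump frame mm [-41.3  71.5 192.3] toolx yaw rel pump 179.48 F [ 1.7 14.3 -4.4] t 6.15 tilt [ 0.001  0.006 -1.   ]
```

Emit:
send_rows:
  targets:
    - {"gripper": 0, "xyz": [0, 10, 0], "roll": 0}
    - {"gripper": 0, "xyz": [0, 10, 0], "roll": 0}
    - {"gripper": 0, "xyz": [0, 0, -40], "roll": 0}
    - {"gripper": 0, "xyz": [0, 0, -40], "roll": 0}
    - {"gripper": 0, "xyz": [0, 0, -40], "roll": 0}
    - {"gripper": 0, "xyz": [0, 0, 0], "roll": 0}

```text
t: 6.75
tool_pos: [0.4892, 0.0973, 0.3174]
tool_rot: [0.004, 0.033, 0.999, 0.001]
wrist_force: [0.7, -0.4, -0.0]
gripper_width: -0.001
```

```bash
python3 pf.py;python3 look.py w7
```

```text
pump frame mm [-38.9  86.6 317.4] toolx yaw rel pump 179.19 F [ 0.7 -0.4 -0. ] t 6.75 tilt [ 0.009  0.002 -1.   ]
[0.48921569 0.09726002 0.31741702] [4.37954949e-03 3.34263762e-02 9.99431171e-01 9.11616443e-04] [-0.32017316  0.23762819  0.09709688  1.68005922 -0.02382149  1.21613949
  1.28621413] 6.75 [ 0.7360181  -0.3633295  -0.02527804]
```

View pics/w7.png

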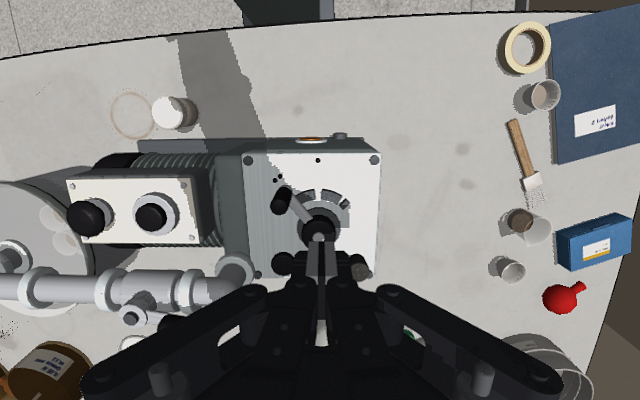

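Emit:
send_rows:
  targets:
    - {"gripper": 0, "xyz": [-17, -28, 0], "roll": 0}
    - {"gripper": 0, "xyz": [-17, -28, 0], "roll": 0}
    - {"gripper": 0, "xyz": [-17, -28, 0], "roll": 0}
    - {"gripper": 0, "xyz": [-17, -28, 0], "roll": 0}
    - {"gripper": 0, "xyz": [0, 0, 0], "roll": 0}
    - {"gripper": 0, "xyz": [0, 0, 0], "roll": 0}

```text
t: 7.4
tool_pos: [0.5468, -0.0197, 0.3108]
tool_rot: [-0.001, 0.034, 0.999, -0.0]
wrist_force: [0.4, 0.2, -0.8]
gripper_width: 0.001
```

```bash
python3 pf.py;python3 look.py w8
python3 - <<'E'
from h import *
a=ctrl.camera("side")[130:270,250:420]
cv2.imwrite("pics/s8.png",cv2.resize(a,None,fx=4.2,fy=4.2,interpolation=cv2.INTER_CUBIC))
E
```

```text
pump frame mm [ 24.8 -27.1 310.8] toolx yaw rel pump 179.11 F [ 0.4  0.2 -0.8] t 7.4 tilt [-0.003 -0.    -1.   ]
[ 0.54680703 -0.01969474  0.31076393] [-1.40687949e-03  3.40980679e-02  9.99417488e-01 -1.62398492e-04] [-0.11539553  0.32999144  0.15327268  1.56891209 -0.05183354  1.24950879
  1.54883372] 7.4 [ 0.43276775  0.22388829 -0.79922964]
```

View pics/w8.png

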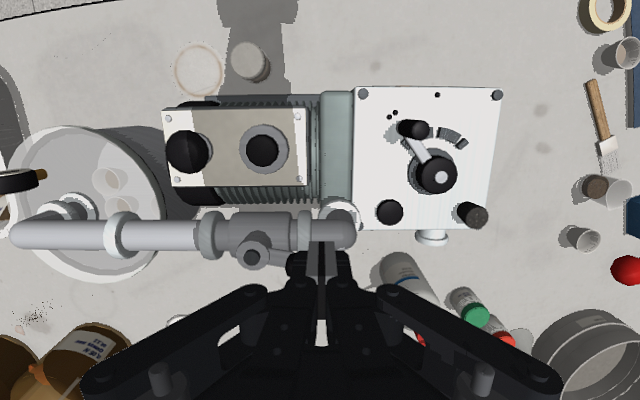

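View pics/s8.png

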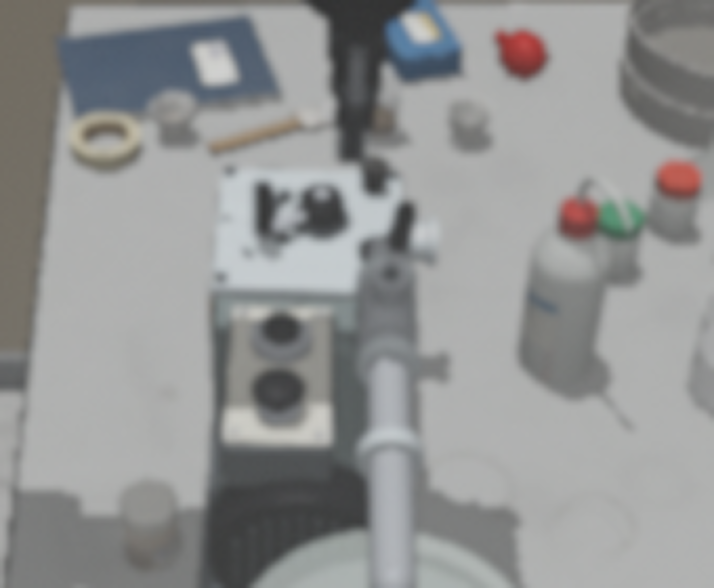

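Emit:
send_rows:
  targets:
    - {"gripper": 0, "xyz": [0, 1, 33], "roll": 0}
    - {"gripper": 0, "xyz": [0, 1, 33], "roll": 0}
    - {"gripper": 0, "xyz": [0, 0, 0], "roll": 0}
    - {"gripper": 0, "xyz": [0, 0, 0], "roll": 0}

```text
t: 7.9
tool_pos: [0.5472, -0.0163, 0.2467]
tool_rot: [-0.0, 0.032, 0.999, 0.0]
wrist_force: [-0.5, -1.2, -0.0]
gripper_width: 0.004
```

```bash
python3 pf.py;python3 look.py w9
python3 - <<'E'
from h import *
a=ctrl.camera("side")[130:270,250:420]
cv2.imwrite("pics/s9.png",cv2.resize(a,None,fx=4.2,fy=4.2,interpolation=cv2.INTER_CUBIC))
S=ctrl.camera_model("side");q=np.array([.5235,.0087,-.0527])
for g in (0,.2,.4): print((proj(S,p2w(q,[(55,-78,262)]+[(55+r*np.sin(g),-78+r*np.cos(g),272) for r in(26,70)]))-[250,130])*4.2)
E
```

```text
pump frame mm [ 25.  -23.7 246.7] toolx yaw rel pump 179.31 F [-0.5 -1.2 -0. ] t 7.9 tilt [-0.001  0.    -1.   ]
[ 0.54723944 -0.01627957  0.24674181] [-4.11177876e-04  3.23956396e-02  9.99475037e-01  5.84839391e-05] [-0.11596855  0.3731074   0.14627563  1.68427827 -0.06012056  1.08940155
  1.55427251] 7.9 [-0.50740989 -1.2472178  -0.03767772]
[[393.90363039 263.2963426 ]
 [393.62158992 226.83997541]
 [391.82210725 186.13098757]]
[[393.90363039 263.2963426 ]
 [401.27371292 227.49694413]
 [411.85650415 187.8146978 ]]
[[393.90363039 263.2963426 ]
 [408.67927046 229.11716519]
 [431.30580956 191.9597477 ]]
```

View pics/s9.png

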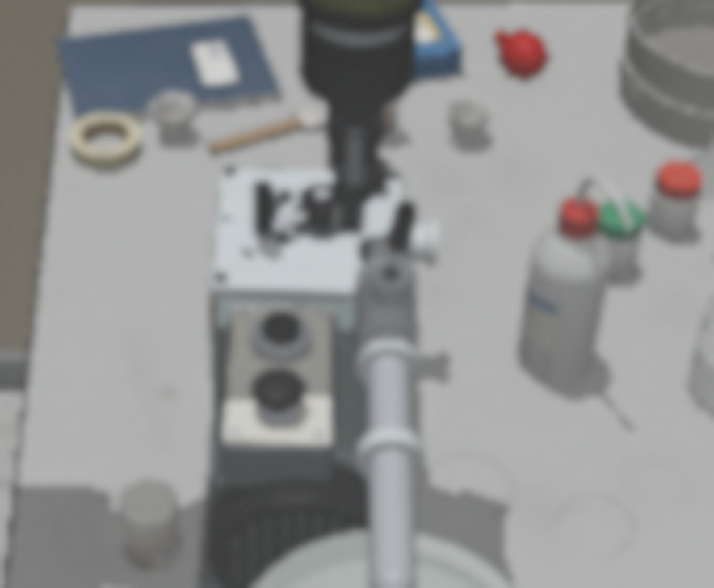

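Emit:
send_rows:
  targets:
    - {"gripper": 0, "xyz": [-14, 1.5, 0], "roll": 0.9}
    - {"gripper": 0, "xyz": [-8, 2, 0], "roll": 0.5}
    - {"gripper": 0, "xyz": [-5.6, 1.7, 0], "roll": 0.75}
    - {"gripper": 0, "xyz": [-5.6, 1.7, 0], "roll": 0.75}
    - {"gripper": 0, "xyz": [0, 0, 0], "roll": 0}

```text
t: 8.5
tool_pos: [0.5819, -0.0163, 0.2478]
tool_rot: [0.001, 0.234, 0.972, 0.0]
wrist_force: [-1.7, 0.5, 1.5]
gripper_width: 0.004
```

```bash
cat > arc.py <<'E'
from h import *
from scipy.spatial.transform import Rotation as R
import sys
q=np.array([.5235,.0087,-.0527]);s=ctrl.read_state();w=s["tool_rot"]
M=R.from_quat([w[1],w[2],w[3],w[0]]).as_matrix()
c,n=np.cos(q[2]),np.sin(q[2]);B=np.array([[c,n],[-n,c]])
p=B@(s["tool_pos"][:2]-q[:2])*1e3; tx=B@M[:2,0];ty=B@M[:2,1]
g=np.arctan2(ty[0],ty[1]);d=p-[55,-78]
u=np.array([np.sin(g),np.cos(g)]);t=np.array([np.cos(g),-np.sin(g)])
print("p",np.round(p,1),"z",s["tool_pos"][2],"g tool deg",np.degrees(g).round(1),"along u",(d@u).round(1),"t",(d@t).round(1),"F tool t/u",np.round([B@s["wrist_force"][:2]@t,B@s["wrist_force"][:2]@u,s["wrist_force"][2]],1),"t",s["t"])
E
python3 arc.py;python3 look.py w10
```

```text
p [ 59.7 -21.9] z 0.24776665614997634 g tool deg 24.1 along u 53.1 t -18.6 F tool t/u [-1.7 -0.4  1.5] t 8.5
[ 0.58192414 -0.01633804  0.24776666] [6.53098703e-04 2.34163325e-01 9.72197042e-01 1.46118706e-04] [-0.17331802  0.43138385  0.24454514  1.5965108  -0.11242356  1.12617654
  1.19605957] 8.5 [-1.65175486  0.45089909  1.48308539]
```

View pics/w10.png

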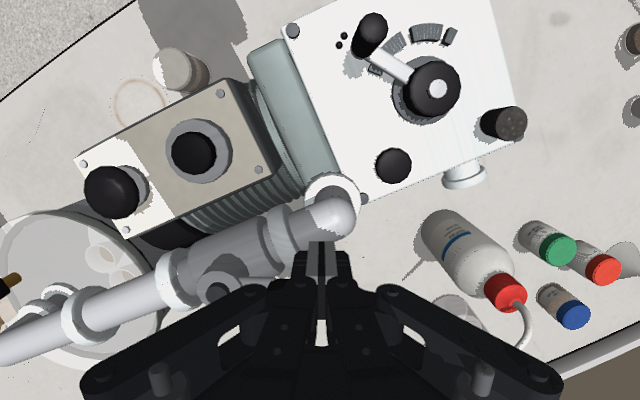

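Emit:
send_rows:
  targets:
    - {"gripper": 0, "xyz": [-5.6, 1.7, 0], "roll": 0.75}
    - {"gripper": 0, "xyz": [-5.6, 1.7, 0], "roll": 0.75}
    - {"gripper": 0, "xyz": [-5.6, 1.7, 0], "roll": 0.75}
    - {"gripper": 0, "xyz": [-5.6, 1.7, 0], "roll": 0.75}
    - {"gripper": 0, "xyz": [-5.6, 1.7, 0], "roll": 0.75}
    - {"gripper": 0, "xyz": [0, 0, 0], "roll": 0}

```text
t: 9.15
tool_pos: [0.6087, -0.0271, 0.247]
tool_rot: [0.0, 0.477, 0.879, 0.0]
wrist_force: [-1.2, 0.5, 0.5]
gripper_width: -0.001
```

```bash
python3 arc.py
```

```text
p [ 87.  -31.3] z 0.24703911639476248 g tool deg 53.9 along u 53.3 t -18.9 F tool t/u [-1.1 -0.7  0.5] t 9.15
```

Emit:
send_rows:
  targets:
    - {"gripper": 0, "xyz": [-5.6, 1.7, 0], "roll": 0.75}
    - {"gripper": 0, "xyz": [-5.6, 1.7, 0], "roll": 0.75}
    - {"gripper": 0, "xyz": [-5.6, 1.7, 0], "roll": 0.75}
    - {"gripper": 0, "xyz": [-5.6, 1.7, 0], "roll": 0.75}
    - {"gripper": 0, "xyz": [0, 0, 0], "roll": 0}

```text
t: 9.65
tool_pos: [0.6241, -0.0445, 0.2469]
tool_rot: [0.0, 0.648, 0.761, 0.001]
wrist_force: [0.8, 2.3, 0.2]
gripper_width: -0.001
```

```bash
python3 arc.py; python3 look.py w11
python3 - <<'E'
from h import *
a=ctrl.camera("side")[130:270,250:420]
cv2.imwrite("pics/s11.png",cv2.resize(a,None,fx=4.2,fy=4.2,interpolation=cv2.INTER_CUBIC))
E
```

```text
p [103.3 -47.8] z 0.2468781099697407 g tool deg 77.8 along u 53.5 t -19.3 F tool t/u [-2.2  1.2  0.2] t 9.65
[ 0.6240901  -0.04448488  0.24687811] [4.94046672e-04 6.48189195e-01 7.61478813e-01 7.35543694e-04] [-0.25323399  0.53030674  0.48430714  1.4811553  -0.25711284  1.19176902
  0.429792  ] 9.65 [0.7930257  2.34648577 0.15544239]
```

View pics/s11.png

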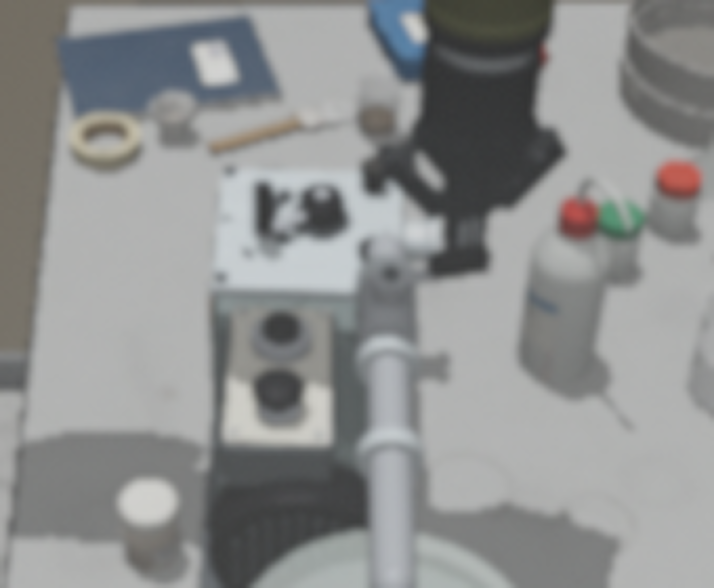

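Lever is nearly square and following the finger; push it to its stop.

Emit:
send_rows:
  targets:
    - {"gripper": 0, "xyz": [-5.6, 1.7, 0], "roll": 0.75}
    - {"gripper": 0, "xyz": [-5.6, 1.7, 0], "roll": 0.75}
    - {"gripper": 0, "xyz": [-2, 0, 0], "roll": 0}
    - {"gripper": 0, "xyz": [0, 0, 0], "roll": 0}

```text
t: 10.15
tool_pos: [0.6285, -0.0573, 0.2466]
tool_rot: [0.001, 0.723, 0.69, 0.001]
wrist_force: [1.9, 2.9, 2.2]
gripper_width: 0.001
```

```bash
python3 arc.py
```

```text
p [108.4 -60.4] z 0.24663215297787805 g tool deg 89.7 along u 53.5 t -17.3 F tool t/u [-2.9  1.8  2.2] t 10.15
```

Emit:
send_rows:
  targets:
    - {"gripper": 0, "xyz": [-2, 0, 0], "roll": 0}
    - {"gripper": 0, "xyz": [-2, 0, 0], "roll": 0}
    - {"gripper": 0, "xyz": [0, 0, 0], "roll": 0}

```text
t: 10.45
tool_pos: [0.6284, -0.0588, 0.2465]
tool_rot: [-0.001, 0.723, 0.691, 0.002]
wrist_force: [2.6, 8.7, 2.9]
gripper_width: -0.003
```

```bash
python3 arc.py
```

```text
p [108.3 -61.9] z 0.24651100743308588 g tool deg 89.6 along u 53.4 t -15.8 F tool t/u [-8.8  2.2  2.9] t 10.45
```

Emit:
send_rows:
  targets:
    - {"gripper": 0, "xyz": [-3, 0, 0], "roll": 0}
    - {"gripper": 0, "xyz": [-2, 0, 0], "roll": 0}
    - {"gripper": 0, "xyz": [0, 0, 0], "roll": 0}

```text
t: 10.75
tool_pos: [0.6284, -0.059, 0.2466]
tool_rot: [-0.003, 0.722, 0.692, 0.004]
wrist_force: [1.5, 19.0, 4.8]
gripper_width: -0.001
```

```bash
python3 arc.py
```

```text
p [108.3 -62.1] z 0.24656680575867476 g tool deg 89.4 along u 53.5 t -15.4 F tool t/u [-19.1   0.7   4.8] t 10.75
```

Emit:
send_rows:
  targets:
    - {"gripper": 0, "xyz": [12, 0, 0], "roll": 0}
    - {"gripper": 0, "xyz": [12, 0, 0], "roll": 0}
    - {"gripper": 0, "xyz": [0, 0, -45], "roll": 0}
    - {"gripper": 0, "xyz": [0, 0, -45], "roll": 0}
    - {"gripper": 0, "xyz": [0, 0, 0], "roll": -1}
    - {"gripper": 0, "xyz": [0, 0, 0], "roll": -1}
    - {"gripper": 0, "xyz": [0, 0, 0], "roll": -1}
    - {"gripper": 0, "xyz": [0, 0, 0], "roll": -1}

```text
t: 11.55
tool_pos: [0.6281, -0.0436, 0.336]
tool_rot: [-0.0, 0.505, 0.863, -0.001]
wrist_force: [0.2, 0.9, -0.2]
gripper_width: 0.003
```

Emit:
send_rows:
  targets:
    - {"gripper": 0, "xyz": [0, 0, 0], "roll": -1}
    - {"gripper": 0, "xyz": [0, 0, 0], "roll": -1}
    - {"gripper": 0, "xyz": [0, 0, 0], "roll": -1}
    - {"gripper": 0, "xyz": [0, 0, 0], "roll": -1}
    - {"gripper": 0, "xyz": [0, 0, 0], "roll": -1}
    - {"gripper": 0, "xyz": [0, 0, 0], "roll": -1}
    - {"gripper": 0, "xyz": [0, 0, 0], "roll": -1}
    - {"gripper": 0, "xyz": [0, 0, 0], "roll": 0}

```text
t: 12.35
tool_pos: [0.6282, -0.0437, 0.3359]
tool_rot: [-0.001, 0.043, 0.999, -0.001]
wrist_force: [0.3, -0.2, -0.1]
gripper_width: -0.001
```

```bash
python3 pf.py; python3 look.py w12
```

```text
pump frame mm [107.3 -46.8 335.9] toolx yaw rel pump 178.13 F [ 0.3 -0.2 -0.1] t 12.35 tilt [-0.001 -0.001 -1.   ]
[ 0.62821851 -0.04372508  0.33594731] [-5.14081773e-04  4.26208923e-02  9.99090960e-01 -6.70655423e-04] [-0.07579978  0.46021328  0.18206576  1.29702782 -0.08039456  1.39248537
  1.58757324] 12.35 [ 0.34255095 -0.20962382 -0.11755776]
```

View pics/w12.png

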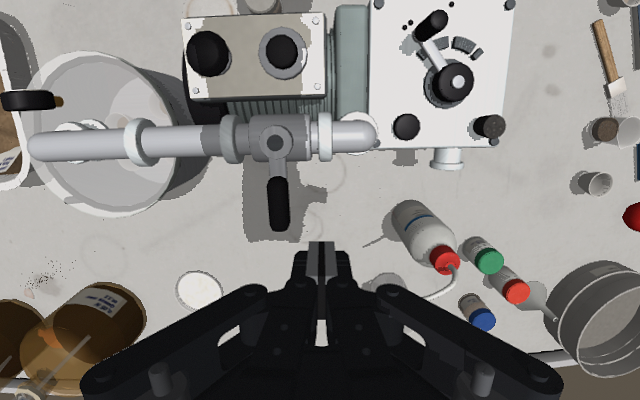

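Run:
```python
from h import *
import pickle
q=np.array([.5235,.0087,-.0527]);c,n=np.cos(q[2]),np.sin(q[2]);B=np.array([[c,n],[-n,c]])
for f in("w2","w3","w6","w7","w8","w12"):
    W,_=pickle.load(open(f+".pkl","rb"));a=cv2.imread(f"pics/{f}.png")
    # predicted position, find dark blob near
    u0=proj(W,[[.4993,-.068,.207]])[0]
    g=a.max(2);m=(g<62).astype(np.uint8)
    k,l,st,ce=cv2.connectedComponentsWithStats(m)
    d=np.linalg.norm(ce-u0,axis=1)+1e3*(st[:,4]<100)+1e3*(st[:,4]>4000)
    i=d.argmin();P=atz(W,ce[i],.207)
    print(f,u0.round(1),ce[i].round(1),st[i],P.round(4),(B@(P[:2]-q[:2])*1e3).round(1))
```

```text
w2 [301.  178.2] [301.8 177.3] [292 167  21  21 330] [ 0.4983 -0.0669  0.207 ] [-21.2 -76.8]
w3 [104.4 214.8] [108.9 212.7] [ 95 200  29  26 543] [ 0.4973 -0.0622  0.207 ] [-22.4 -72.2]
w6 [ 48.9 304.4] [ 58.3 297.7] [  31  274   55   48 1950] [ 0.4951 -0.0604  0.207 ] [-24.7 -70.5]
w7 [146.4 219.4] [150.7 216.8] [136 203  31  29 673] [ 0.497  -0.0631  0.207 ] [-22.7 -73.1]
w8 [259.4 151.1] [261.8 150.1] [246 135  33  32 822] [ 0.4986 -0.0658  0.207 ] [-21.  -75.7]
w12 [279.1  50.5] [281.4  51.6] [266  35  32  34 860] [ 0.5003 -0.0661  0.207 ] [-19.2 -76. ]
```

Emit:
send_rows:
  targets:
    - {"gripper": 0, "xyz": [31.5, -8, 0], "roll": 0}
    - {"gripper": 0, "xyz": [31.5, -8, 0], "roll": 0}
    - {"gripper": 0, "xyz": [31.5, -8, 0], "roll": 0}
    - {"gripper": 0, "xyz": [31.5, -8, 0], "roll": 0}
    - {"gripper": 0, "xyz": [0, 0, 35], "roll": 0}
    - {"gripper": 0, "xyz": [0, 0, 35], "roll": 0}
    - {"gripper": 0, "xyz": [0, 0, 30], "roll": 0}
    - {"gripper": 0, "xyz": [0, 0, 0], "roll": 0}

```text
t: 13.2
tool_pos: [0.4978, -0.0635, 0.2331]
tool_rot: [-0.004, 0.045, 0.999, -0.0]
wrist_force: [-1.4, 0.8, 0.1]
gripper_width: 0.001
```

```bash
python3 pf.py; python3 look.py w13
python3 - <<'E'
from h import *
a=ctrl.camera("side")[150:270,270:400]
cv2.imwrite("pics/s13.png",cv2.resize(a,None,fx=5,fy=5,interpolation=cv2.INTER_CUBIC))
a=ctrl.camera("scene")[165:265,280:420]
cv2.imwrite("pics/c13.png",cv2.resize(a,None,fx=5,fy=5,interpolation=cv2.INTER_CUBIC))
E
```

```text
pump frame mm [-21.8 -73.5 233.1] toolx yaw rel pump 177.82 F [-1.4  0.8  0.1] t 13.2 tilt [-0.007 -0.    -1.   ]
[ 0.4978466  -0.06353924  0.23311406] [-3.53714062e-03  4.53335107e-02  9.98965632e-01 -1.65905494e-04] [-0.06055404  0.32016715  0.18868872  1.81199994 -0.06821723  1.02281591
  1.63484491] 13.2 [-1.35055744  0.79412165  0.11910739]
```

View pics/w13.png

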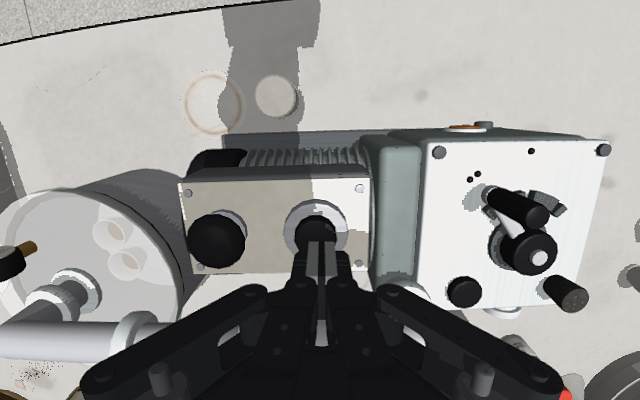

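View pics/s13.png

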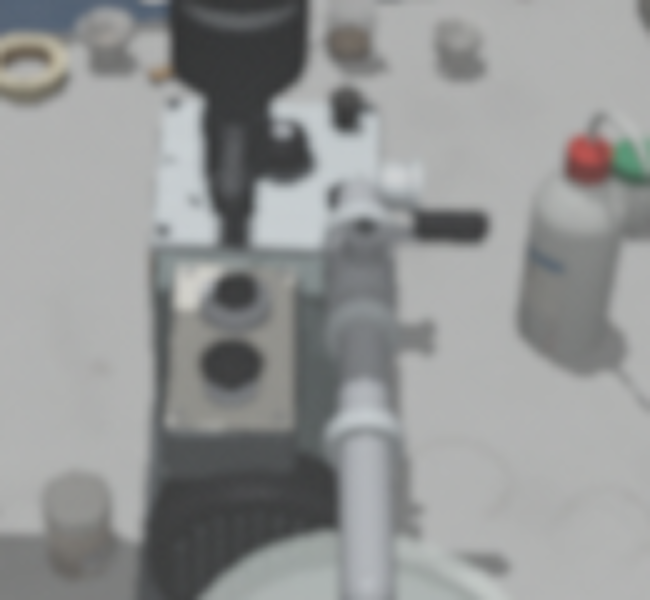

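View pics/c13.png

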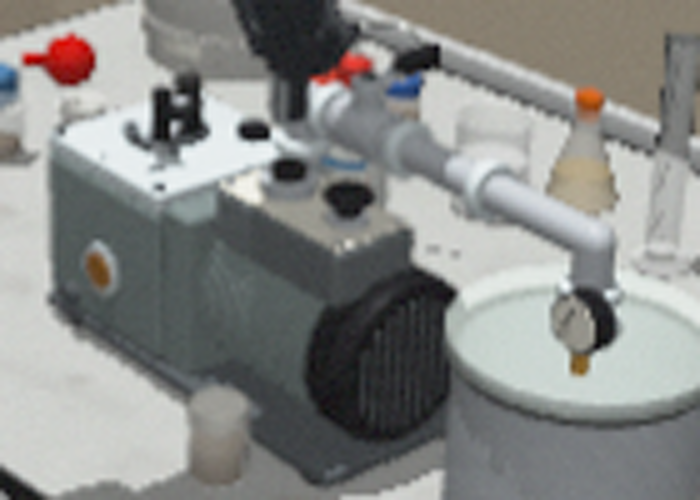

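Run:
```python
from h import *
import pickle
p=ctrl.read_state()["tool_pos"]
W,_=pickle.load(open("w13.pkl","rb"))
for n,m,o,k,cap in(("side",ctrl.camera_model("side"),[270,150],5,(237,290)),("scene",ctrl.camera_model("scene"),[280,165],5,(290,168)),("wrist",W,[0,0],1,(316,232))):
    print(n,"tip",(proj(m,p)-o)*k,"below",(proj(m,[p[0],p[1],.207])-o)*k,"cap at",atz(m,np.array(cap)/k+o,.207))
```

```text
side tip [[237.90547451 237.81431123]] below [[237.34996056 276.71912715]] cap at [ 0.50053442 -0.07515343  0.207     ]
scene tip [[288.20761966 118.61478364]] below [[286.9047456 157.2946207]] cap at [ 0.49036416 -0.07826351  0.207     ]
wrist tip [[319.83351356 266.33491261]] below [[320.04315073 242.15012876]] cap at [ 0.493955   -0.06581107  0.207     ]
```

Emit:
send_rows:
  targets:
    - {"gripper": 0, "xyz": [-1, -3.5, 10], "roll": 0}
    - {"gripper": 0, "xyz": [0, 0, 12], "roll": 0}
    - {"gripper": 0, "xyz": [0, 0, 3], "roll": 0}
    - {"gripper": 0, "xyz": [0, 0, 3], "roll": 0}
    - {"gripper": 0, "xyz": [0, 0, 2], "roll": 0}
    - {"gripper": 0, "xyz": [0, 0, 0], "roll": 0}

```text
t: 13.95
tool_pos: [0.5014, -0.0674, 0.2066]
tool_rot: [0.0, 0.044, 0.999, -0.0]
wrist_force: [0.3, 0.4, 1.3]
gripper_width: -0.001
```

```bash
python3 pf.py
```

```text
pump frame mm [-18.1 -77.1 206.6] toolx yaw rel pump 178.01 F [0.3 0.4 1.3] t 13.95 tilt [ 0.001 -0.    -1.   ]
```

Emit:
send_rows:
  targets:
    - {"gripper": 0, "xyz": [0, 0, 3], "roll": 0}
    - {"gripper": 0, "xyz": [0, 0, 3], "roll": 0}
    - {"gripper": 0, "xyz": [0, 0, 0], "roll": 0}

```text
t: 14.25
tool_pos: [0.5015, -0.0674, 0.2019]
tool_rot: [0.001, 0.044, 0.999, 0.0]
wrist_force: [-3.6, 0.2, 15.7]
gripper_width: 0.002
```

```bash
python3 pf.py
```

```text
pump frame mm [-17.9 -77.1 201.9] toolx yaw rel pump 178.01 F [-3.6  0.2 15.7] t 14.25 tilt [ 0.002  0.    -1.   ]
```

Fully down at z 0.2019 with 15.7 N (spring takes 5 N). Release and lift clear.

Emit:
send_rows:
  targets:
    - {"gripper": 0, "xyz": [0, 0, -5], "roll": 0}
    - {"gripper": 0, "xyz": [0, 0, -10], "roll": 0}
    - {"gripper": 0, "xyz": [0, 0, -35], "roll": 0}
    - {"gripper": 0, "xyz": [0, 0, -45], "roll": 0}
    - {"gripper": 0, "xyz": [-20, 0, -40], "roll": 0}
    - {"gripper": 0, "xyz": [-40, 0, 0], "roll": 0}
    - {"gripper": 0, "xyz": [-40, 0, 0], "roll": 0}
    - {"gripper": 0, "xyz": [0, 0, 0], "roll": 0}

```text
t: 15.05
tool_pos: [0.6041, -0.0754, 0.3335]
tool_rot: [-0.0, 0.043, 0.999, -0.0]
wrist_force: [-0.3, 0.4, -1.1]
gripper_width: -0.001
```

```bash
python3 pf.py; python3 look.py w14
python3 - <<'E'
from h import *
a=ctrl.camera("side")[130:270,250:420]
cv2.imwrite("pics/s14.png",cv2.resize(a,None,fx=4.2,fy=4.2,interpolation=cv2.INTER_CUBIC))
E
```

```text
pump frame mm [ 84.9 -79.7 333.5] toolx yaw rel pump 178.09 F [-0.3  0.4 -1.1] t 15.05 tilt [-0.001 -0.    -1.   ]
[ 0.60409305 -0.07538614  0.33347926] [-4.44515006e-04  4.29663435e-02  9.99076420e-01 -4.35318337e-05] [-0.03539078  0.42479075  0.19548851  1.36306287 -0.08173582  1.36247075
  1.64495593] 15.05 [-0.27919344  0.42691691 -1.08894218]
```

View pics/w14.png

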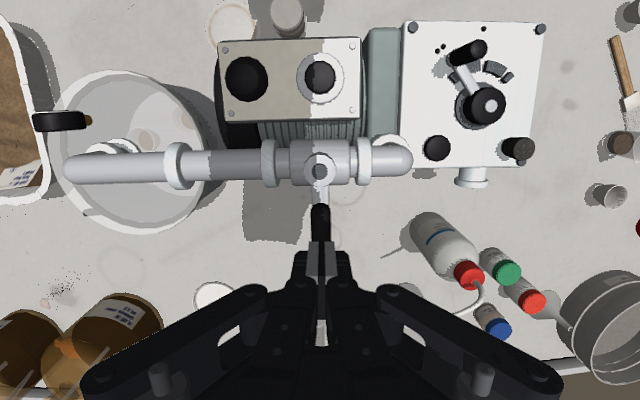

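View pics/s14.png

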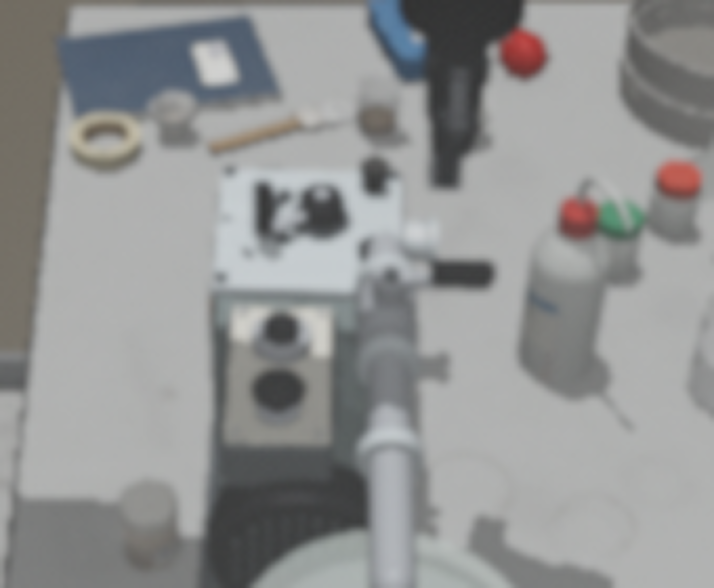

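```bash
python3 -c "
from rig import ctrl
print(ctrl.finish_job())"
```

```text
the job is handed in; nothing more can be done
None
```

The job is done and handed in at about 15 s of the allowed 61 s. All pushes were made with the closed fingertips.

- **Gas-ballast lever:** pushed past the first notch to the second stop. There it took 14 N with no further movement, and the last pictures show it still in place.
- **Intake valve lever:** pushed round to its stop, where it took 19 N with no further movement. The last wrist and side pictures show it square across the pipe, pointing away from the robot.
- **Start button:** pressed last, to a fingertip height of 201.9 mm with 15.7 N against the 5 N spring, then released. In the last pictures it looks to be up again.
- **Everything else:** I kept clear of the stop button, with about 30 mm to spare by my estimate. The small things still visible in the last pictures, the stopper and jar among them, look undisturbed. I did not check the marker again.

**Disagreement between measurements:** the side and scene cameras placed the start button 5 to 12 mm from where the wrist camera did. I aimed close to the wrist camera's figure, well within the 28 mm cap, and the press went fully down.

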